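# Fit the square-headed tamp into the graft press

### The arm

A 7-joint arm with a two-finger parallel gripper is mounted at the origin on the work surface. World frame = base frame: x ahead of the robot, y to its left, z up, the work surface at z = 0. Lengths are in mm, angles in rad, forces in N, time in s.
With the tool pointing down it reaches from about 400 to 875 mm from the base axis. Payload 4.4 kg.
Tool frame: the origin (TCP) lies at the very end of the fingers, on their centre line; the grasp point (between the pads) lies 19 mm behind it; z points along the fingers, y is the line along which they close (so a half turn about z gives the same grasp; the last joint's range is limited). The gripper opens to 85 mm and grips with 20 to 120 N. Pads are 22 mm wide; open, the fingers measure 114 mm over their backs; the gripper's body (76 mm by 85 mm) begins 54 mm behind the grasp point. The pads swing forward as they close: fully open they stand 13 mm farther back than shut.
Start: joints at [1.136, 0.628, 0.038, 1.517, -0.027, 0.996, -0.02], TCP at [234.351, -606.298, 231.313] pointing down, gripper open.
Joint ranges: [-3.06, 3.06], [-0.37, 2.12], [-1.25, 1.32], [0.18, 2.47], [-1.1, 4.24], [0.23, 1.98], [-2.94, 2.94]. Speed limits (rad/s): [2.57, 2.57, 3.14, 3.14, 3.14, 3.14, 3.14].

### API

Orientations are given as [roll, pitch, yaw] about the fixed x, y, z axes, in that order (R = Rz(yaw) Ry(pitch) Rx(roll)).
In Python, from cell import read_state, get_image, camera_info, finish_job gives the robot as it stands.
- The arm moves only by the tool play_rows, never from a script. Its argument "deltas" is one flat list of numbers, 7 for each row, row after row: the shift along the tool's x, y, z in mm, then the turn, a rotation vector about the tool's x, y, z in rad, then the opening, from 0 (shut) to 1 (fully open). In form: [dx, dy, dz, ax, ay, az, grip, dx, dy, dz, ax, ay, az, grip, ...]. A call has 1 to 10 rows; each row is the pose to reach, as a shift and turn from the pose commanded when the call began, along the tool's axes at that moment; what a row does not reach only later rows make up. A row lasts 1/8 s, in which the tool goes at most 62.5 mm and 10.7 degrees, less where a joint would pass 70% of its speed; a pose out of reach is approached as far as the arm can. A call with a gripper value outside its range is refused whole. The fingers move at their own pace and stop on an object; the grip force is fixed at half the most. Time passes only in rows, so rows that repeat a pose let the fingers close. It gives the time, the measured TCP pose, the force, the opening and the grip force at its end, in the units of the state.
- read_state(): the state, without advancing time (a new reading comes with each control period).
- get_image(name): name is "scene" or "side" or "wrist"; returns the picture (400x640x3 uint8, red, green, blue); there is no depth.
- camera_info(name): a dict with "fx", "fy", "cx", "cy" (pixels), "distortion" ([k1, k2, p1, p2, k3] as OpenCV has them; the pictures are not rectified), "T" (4x4, takes a point from camera to world coordinates). Camera axes: x right, y down, z forward; pixel columns grow to the right and rows downward; lengths in mm; the calibration is good to about 2 mm. A picture is of the moment at which its call begins: read the wrist's pose just before it. camera_info takes no time and is no camera call; for the wrist camera it gives the pose at the moment of the call.
- finish_job(): hands the job in; it is judged then, once.
The state is a dict: "clock": time; "qpos": joint angles; "qd": joint speeds; "tau": joint torques, N m; "eef_pos": TCP position; "tool_rot": TCP orientation; "force": force on the tool from outside, world axes, zero at the start; "torque": the same for the moment, N m; "width": finger opening in mm; "gripper_force": force on a finger pad.
Only numpy, scipy, OpenCV 4.12 (cv2) and the standard library are available. Lean on these libraries where they do the work, as an engineer would, in place of code of your own. Each camera call takes 0.05 s, during which the arm holds its last target. There are 200 camera calls.

### The job

Take the square-headed steel tamp out of the stand and fit it into the bore of the graft press. It is a tight fit and the sleeve may sit off the middle of its base: gently set the tamp in leaning, lower edge first, feel for the bore wall, then straighten it and slide it fully home until its head sits flush on the sleeve, and let go. Never force it, and leave the two round-headed tamps standing in the stand.

Things in the scene. Friction and masses are not known exactly. Their poses are not given: they have to be found in the camera images.
- tamp: The square-headed steel tamp, about 0.3 kg: a round shank 20 mm in diameter, 40 mm long, with a flat sharp-edged foot, under a square grip head 26 x 26 mm, 45 mm tall, whose underside is a flat shoulder. Origin at the centre of the foot's face; z along the shank to the head, x and y normal to the head's flat sides. Starts upright in one of the stand's three wells.
- press: The fixed steel graft press: base plate 80 x 150 mm, 12 mm thick, carrying a square sleeve block 48 x 48 mm, its flat top 62 mm above the base's underside. Origin at the centre of the base's underside, z up, y along the slot in which the sleeve is clamped. All is rigid; more than 30 N from the tamp spoils it. Tamp home: shoulder on the sleeve's top, foot 22 mm above this origin.
- stand: The fixed grey plastic stand 60 x 220 mm, 26 mm tall, with three wells 24 mm in diameter and 14 mm deep (floor 12 mm above the underside) in a row along y at -75, 0 and 75 mm. Origin at the centre of its underside.
- tamp_short: A round-headed tamp that stands in another well: shank 18 mm in diameter, head 26 mm in diameter, 60 mm tall. Not to be used. Origin at the centre of its foot, z up.
- tamp_slim: A slender round-headed tamp that stands in the remaining well: shank 12 mm (foot 18 mm), head 20 mm in diameter, 84 mm tall. Not to be used. Origin at the centre of its foot, z up.
- press_mid (a point): Point on the press at the level of the sleeve's flat top, midway along the slot. The upright round bore, 21 mm in diameter, 42 mm deep, open at this level, is NOT exactly here: the sleeve is clamped (it holds over 50 N) with the bore's axis anywhere from 6 mm to -y to 6 mm to +y of this point (press axes), at the same x. No pose shows where; it must be felt or seen.
Things that resemble listed ones, but are neither listed nor needed, are in the scene too. Leave any turquoise look-alike of the tamp alone. What is shaped like the press but pink is not meant.

How it is judged:
By the outcome, as a careful person would: the job done as asked, in the order asked, and still so for the second after the job is handed in, with the robot touching nothing.
It also fails if it takes over 70 s, if anything falls off the work surface, if the arm or the gripper's body presses on something with over 40 N, if the wrist force passes 120 N, or if a joint passes its speed limit or range.

## Working session

There is one attempt and no reset: what is moved stays moved. The work goes in short steps, Python scripts to look and compute and a tool call to move; the robot and the scene stay as the last step left them, time stands still between calls to the robot, and variables do not carry over. Pictures are saved under pics/ and viewed, at most 10 in all, crops included, and the job is handed in when it is done.

Besides the shell and the picture viewer there is one more tool, called as name(argument=value, ...) on one line, values as JSON. play_rows: Moves the arm, as the interface text tells. Its arguments: {"type":"object","properties":{"deltas":{"type":"array"}},"required":["deltas"]}

```bash
mkdir -p pics; python3 - <<'E'
from cell import *
import cv2,numpy as np
s=read_state();print({k:np.round(v,3).tolist() for k,v in s.items()})
a=get_image("scene");b=get_image("side")
for n,i in(("scene",a),("side",b)):
    c=camera_info(n);print(n,c["fx"],np.round(c["T"],2).tolist(),c["distortion"])
    cv2.imwrite(f"pics/{n}0.png",i[:,:,::-1])
E
```

```text
{'clock': 0.0, 'qpos': [1.136, 0.629, 0.038, 1.518, -0.027, 0.996, -0.02], 'qd': [-0.001, 0.002, 0.001, 0.001, -0.0, 0.0, -0.001], 'tau': [-0.001, -56.34, 1.226, -19.344, 0.011, 0.011, -0.0], 'eef_pos': [234.095, -605.689, 230.388], 'tool_rot': [-3.14, 0.0, 0.369], 'force': [0.484, 0.224, 0.19], 'torque': [-0.014, 0.014, -0.019], 'gripper_force': 0.0, 'width': 85.338}
scene 431.5102768484231 [[0.85, 0.36, -0.39, 805.8], [0.53, -0.6, 0.6, -595.15], [-0.02, -0.71, -0.7, 776.24], [0.0, 0.0, 0.0, 1.0]] [0.03011582 0.         0.         0.         0.        ]
side 361.59135527219536 [[0.99, -0.05, 0.09, 358.17], [-0.11, -0.64, 0.76, -646.99], [0.02, -0.76, -0.65, 605.14], [0.0, 0.0, 0.0, 1.0]] [0.00380426 0.         0.         0.         0.        ]
```

View pics/scene0.png

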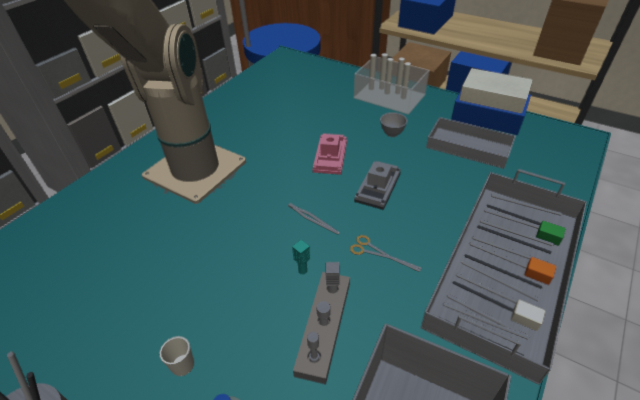

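View pics/side0.png

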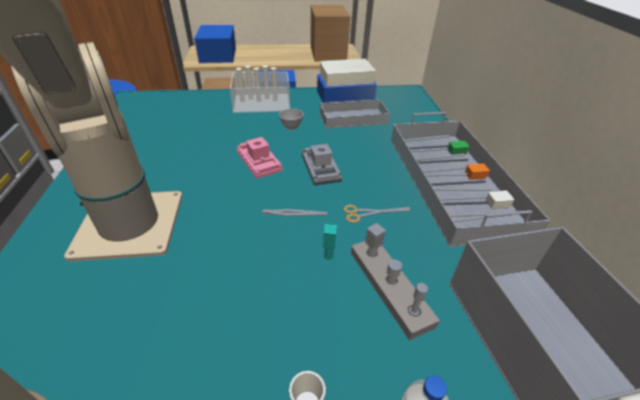

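Scene view: the square-headed tamp is at (333,268). Things that could be mistaken for it are the round short tamp (323,310), the slim tamp (313,340) and the turquoise look-alike (302,250). The grey press is at (378,183), and the pink one (330,152) isn't meant. In the side view the tamp is at (376,237) and the press at (320,160). By the description I choose the one in the stand's far well, and I'll check it in a close crop.

```bash
cat > h.py <<'E'
from cell import *
import cv2,numpy as np
from scipy.spatial.transform import Rotation as R
def ray(ci,uv):
    K=np.array([[ci["fx"],0,ci["cx"]],[0,ci["fy"],ci["cy"]],[0,0,1]])
    p=cv2.undistortPoints(np.array([[uv]],float),K,np.array(ci["distortion"],float))[0,0]
    T=np.array(ci["T"]);return T[:3,3],T[:3,:3]@[p[0],p[1],1]
def plane(ci,uv,z):
    o,d=ray(ci,uv);return (o+d*(z-o[2])/d[2])
def rpy(s): return R.from_euler('xyz',s["tool_rot"])
def move(s,target,rot):   # delta in the tool axes from the measured pose
    r=rpy(s);return np.round(r.inv().apply(np.array(target)-s["eef_pos"]),1),np.round((r.inv()*rot).as_rotvec(),3)
E
python3 - <<'E'
from h import *
a=cv2.imread("pics/scene0.png");b=cv2.imread("pics/side0.png")
f=lambda i,x,y,w,h,s:cv2.resize(i[y:y+h,x:x+w],(w*s,h*s),interpolation=cv2.INTER_CUBIC)
o=np.hstack([f(a,280,235,80,150,4),f(b,340,215,110,150,4)[:, :440]])
cv2.imwrite("pics/c1.png",o)
S=camera_info("scene");D=camera_info("side")
for n,u,v,z in(("tamp",(333,266),(376,231),97),("press",(380,169),(320,150),62)):
    print(n,plane(S,u,z).round(),plane(D,v,z).round())
E
```

```text
tamp [ 540. -156.   97.] [ 538. -163.   97.]
press [472. 192.  62.] [468. 190.  62.]
```

View pics/c1.png

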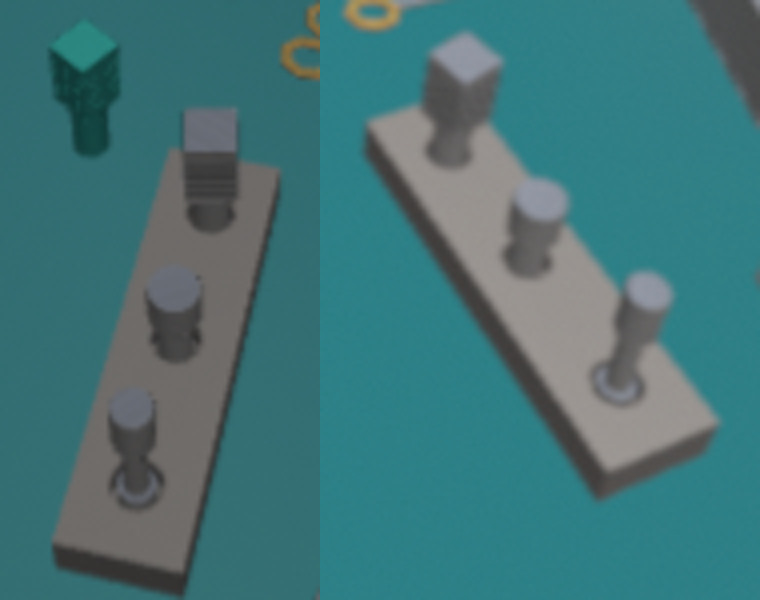

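The crop shows the square head at the far well (scene 333,267; side 376,231). The two round heads are in the other wells, and the turquoise look-alike stands apart from the stand.

```bash
python3 - <<'E'
from h import *
s=read_state();c=camera_info("wrist")
T=np.array(c["T"]);r=rpy(s)
print("cam in tool",r.inv().apply(T[:3,3]-s["eef_pos"]).round(1),(r.inv().as_matrix()@T[:3,:3]).round(2).tolist(),c["fx"],c["cx"],c["cy"])
print(move(s,[539,-160,250],r))
E
```

```text
cam in tool [  64.9   -0.5 -142.2] [[0.0, -0.97, -0.26], [1.0, 0.0, -0.0], [0.0, -0.26, 0.97]] 345.75560041912564 324.7180510431997 201.22142580969015
(array([ 445. , -305.9,  -19. ]), array([0., 0., 0.]))
```

play_rows(deltas=[45,-31,-19,0,0,0,1,95,-65,-19,0,0,0,1,145,-100,-19,0,0,0,1,195,-134,-19,0,0,0,1,245,-168,-19,0,0,0,1,295,-203,-19,0,0,0,1,345,-237,-19,0,0,0,1,395,-271,-19,0,0,0,1,445,-306,-19,0,0,0,1,445,-306,-19,0,0,0,1])

```text
clock: 1.35
eef_pos: [542.0, -153.7, 249.9]
tool_rot: [-3.139, -0.002, 0.379]
force: [-0.9, -0.1, -0.7]
width: 85.2
gripper_force: 0.0
```

```bash
python3 - <<'E'
from h import *
s=read_state();print(s["clock"],s["eef_pos"],s["tool_rot"])
c=camera_info("wrist");i=get_image("wrist");cv2.imwrite("pics/w1.png",i[:,:,::-1]);np.save("w1.npy",c,allow_pickle=True)
E
```

```text
1.35 [ 541.97373765 -153.70020008  249.85132033] [-3.13870332e+00 -2.49688949e-03  3.79191779e-01]
```

View pics/w1.png

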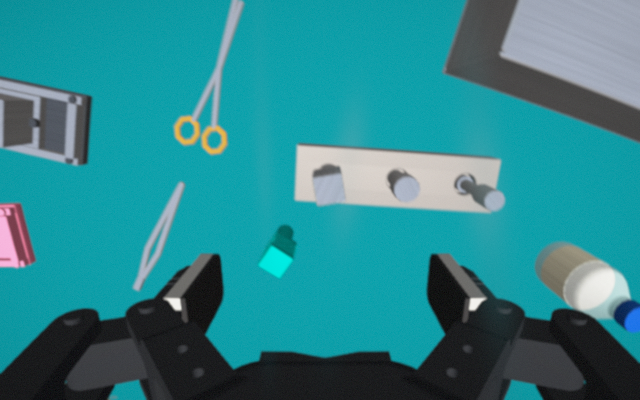

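The wrist view shows the stand, with the square head top at about (330,187), the round heads at (404,186) and (488,199), and turquoise at (277,260). Next I measure the head's top face and the stand's angle.

```bash
python3 - <<'E'
from h import *
c=np.load("w1.npy",allow_pickle=True).item();i=cv2.imread("pics/w1.png").astype(int)
b,g,r=[i[...,k] for k in range(3)]
print(i[190,330],i[172,330],i[190,365],i[150,360])
stand=((r>g-25)&(abs(b-r)<70)).astype(np.uint8)
stand[:140]=0;stand[216:]=0;stand[:,:290]=0;stand[:,505:]=0
cs,_=cv2.findContours(stand,cv2.RETR_EXTERNAL,cv2.CHAIN_APPROX_NONE);k=max(cs,key=cv2.contourArea)
print("stand",cv2.boxPoints(cv2.minAreaRect(k)).round().tolist())
m=((b-r>0)&(b>130)&(r>100)).astype(np.uint8)
m[:160]=0;m[210:]=0;m[:,:308]=0;m[:,352:]=0
cs,_=cv2.findContours(m,cv2.RETR_EXTERNAL,cv2.CHAIN_APPROX_NONE);k=max(cs,key=cv2.contourArea)
bx=cv2.boxPoints(cv2.minAreaRect(k));print("head",bx.tolist(),cv2.contourArea(k))
P=np.array([plane(c,p,97) for p in bx]);print(P.round(1).tolist(),P.mean(0))
E=np.diff(np.vstack([P,P[:1]]),axis=0);print(np.linalg.norm(E,axis=1),np.arctan2(E[:,1],E[:,0]))
E
```

```text
[200 185 176] [100  98  96] [199 204 211] [182 188 191]
stand [[294.0, 202.0], [298.0, 143.0], [506.0, 157.0], [502.0, 216.0]]
head [[302.48455810546875, 179.72621154785156], [342.29046630859375, 169.4061737060547], [351.242919921875, 203.93702697753906], [311.43701171875, 214.25706481933594]] 863.0
[[538.5, -132.7, 97.0], [559.8, -161.4, 97.0], [534.1, -180.6, 97.0], [512.1, -151.3, 97.0]] [ 536.12011906 -156.50641804   97.        ]
[35.69968381 32.02178828 36.65099014 32.30119845] [-0.93354365 -2.49906344  2.21542689  0.61306095]
```

```bash
python3 - <<'E'
from h import *
c=np.load("w1.npy",allow_pickle=True).item();i=cv2.imread("pics/w1.png").astype(int)
b,g,r=[i[...,k] for k in range(3)]
m=((b-r>8)&(b-r<45)&(b>160)).astype(np.uint8)
m[:155]=0;m[212:]=0;m[:,:305]=0;m[:,355:]=0
m=cv2.morphologyEx(m,cv2.MORPH_OPEN,np.ones((5,5)))
print("\n".join("".join(".#"[v] for v in row[305:355]) for row in m[160:212:2]))
cs,_=cv2.findContours(m,cv2.RETR_EXTERNAL,cv2.CHAIN_APPROX_NONE);k=max(cs,key=cv2.contourArea)
bx=cv2.boxPoints(cv2.minAreaRect(k));print(bx.tolist(),cv2.contourArea(k))
P=np.array([plane(c,p,97) for p in bx]);print(P.round(1).tolist(),P.mean(0))
E=np.diff(np.vstack([P,P[:1]]),axis=0);print(np.linalg.norm(E,axis=1),np.arctan2(E[:,1],E[:,0]))
for p in [(297,144),(500,158)]: print(plane(c,p,26))
E
```

```text
..................................................
..................................................
..................................................
..................................................
..................................................
..................................................
..................................................
..............................######..............
...................##################.............
.........############################.............
.........############################.............
.........#############################............
.........#############################............
.........#############################............
..........#############################...........
..........#############################...........
...........############################...........
...........#############################..........
...........#############################..........
...........#############################..........
............############################..........
............############################..........
............########..............................
..................................................
..................................................
..................................................
[[312.5999755859375, 177.1999969482422], [341.01995849609375, 173.13999938964844], [345.11993408203125, 201.8400115966797], [316.699951171875, 205.90000915527344]] 743.5
[[543.9, -140.1, 97.0], [556.3, -161.6, 97.0], [533.9, -174.8, 97.0], [521.1, -152.8, 97.0]] [ 538.78368393 -157.34555754   97.        ]
[24.89451015 26.02891325 25.44126366 26.11860806] [-1.04650229 -2.6105433   2.09853583  0.51009792]
[ 556.96556869 -114.43596917   26.        ]
[ 624.88893902 -322.25655367   26.        ]
```

play_rows(deltas=[0,0,20,0,0,-0.144,0.6,0,0,40,0,0,-0.144,0.6,0,0,60,0,0,-0.144,0.6,0,0,60,0,0,-0.144,0.6,0,0,60,0,0,-0.144,0.6])

```text
clock: 2.02
eef_pos: [539.1, -161.5, 190.9]
tool_rot: [3.141, -0.0, 0.511]
force: [-0.0, 0.4, 0.1]
width: 51.4
gripper_force: 0.0
```

```bash
python3 - <<'E'
from h import *
s=read_state();print(s["clock"],s["eef_pos"],s["tool_rot"])
c=camera_info("wrist");i=get_image("wrist")[:,:,::-1];cv2.imwrite("pics/w2.png",i);i=i.astype(int)
b,g,r=[i[...,k] for k in range(3)]
m=((b-r>8)&(b-r<45)&(b>160)).astype(np.uint8)
m=cv2.morphologyEx(m,cv2.MORPH_OPEN,np.ones((5,5)))
cs,_=cv2.findContours(m,cv2.RETR_EXTERNAL,cv2.CHAIN_APPROX_NONE)
for k in cs:
    if cv2.contourArea(k)<400: continue
    bx=cv2.boxPoints(cv2.minAreaRect(k));P=np.array([plane(c,p,97) for p in bx])
    E=np.diff(np.vstack([P,P[:1]]),axis=0);print(bx.mean(0),P.mean(0),np.linalg.norm(E,axis=1).round(1),np.arctan2(E[:,1],E[:,0]).round(3))
print(move(s,[538.8,-157.3,61],R.from_euler('xyz',[np.pi,0,.523])))
E
```

```text
2.025 [ 539.07753217 -161.51464578  190.89055484] [ 3.14080823e+00 -1.81792212e-04  5.11400266e-01]
[629.9888  353.61798] [ 549.44663719 -462.85413198   97.        ] [39.4 35.9 41.1 37.5] [ 0.209 -1.588 -2.905  1.517]
[412.5 208.5] [ 565.36735795 -217.65816021   97.        ] [20.7 21.7 21.2 21.6] [-1.059 -2.552  2.08   0.568]
[319.5 198. ] [ 539.55541043 -155.93460173   97.        ] [24.4 24.8 25.  24.8] [-1.059 -2.621  2.082  0.494]
[130.90001 190.70001] [477.6827508  -35.01415723  97.        ] [42.7  9.  42.7  9.4] [-0.075 -1.544  3.076  1.59 ]
[13.93994 87.75039] [504.35895927  68.40202388  97.        ] [48.6 14.9 48.1 15.6] [ 0.136 -1.257 -2.993  1.908]
[600.5  52.5] [ 720.36387775 -272.35708323   97.        ] [56.2 69.7 59.  67. ] [-0.984 -2.459  2.117  0.645]
(array([  1.8,  -3.9, 129.9]), array([ 0.001, -0.   , -0.012]))
```

play_rows(deltas=[2.5,-4.2,30,0,0,0,0.6,2.5,-4.2,70,0,0,0,0.6,2.5,-4.2,105,0,0,0,0.6,2.5,-4.2,122,0,0,0,0.6,2.5,-4.2,130,0,0,0,0.6,2.5,-4.2,130,0,0,0,0.6,2.5,-4.2,130,0,0,0,0.25,2.5,-4.2,130,0,0,0,0.1,2.5,-4.2,130,0,0,0,0.1,2.5,-4.2,130,0,0,0,0.1])

```text
clock: 3.32
eef_pos: [540.3, -155.9, 61.5]
tool_rot: [3.14, -0.002, 0.513]
force: [-0.1, -0.6, 6.4]
width: 25.2
gripper_force: 59.1
```

```bash
python3 - <<'E'
from h import *
s=read_state();print({k:np.round(s[k],3).tolist() for k in("clock","eef_pos","tool_rot","force","torque","width","gripper_force")})
E
```

```text
{'clock': 3.325, 'eef_pos': [540.281, -155.933, 61.539], 'tool_rot': [3.14, -0.002, 0.513], 'force': [-0.059, -0.645, 6.392], 'torque': [0.021, 0.031, -0.037], 'width': 25.244, 'gripper_force': 59.077}
```

play_rows(deltas=[0,0,-15,0,0,0,0,0,0,-55,0,0,0,0,0,0,-105,0,0,0,0,3,-20,-140,0,0,0,0,10,-70,-140,0,0,0.08,0,20,-130,-140,0,0,0.16,0,28,-190,-140,0,0,0.24,0,37,-250,-140,0,0,0.32,0,46,-310,-140,0,0,0.32,0,53,-356,-140,0,0,0.32,0])

```text
clock: 4.58
eef_pos: [408.9, 183.0, 200.8]
tool_rot: [-3.141, 0.0, 0.195]
force: [1.1, -0.1, -3.5]
width: 25.4
gripper_force: 59.7
```

play_rows(deltas=[0,0,0,0,0,0,0,0,0,0,0,0,0,0,0,0,0,0,0,0,0])

```text
clock: 4.95
eef_pos: [411.2, 179.1, 200.5]
tool_rot: [3.141, 0.0, 0.19]
force: [-0.3, -0.5, -3.4]
width: 25.3
gripper_force: 59.8
```

```bash
python3 - <<'E'
from h import *
s=read_state();print({k:np.round(s[k],3).tolist() for k in("clock","eef_pos","tool_rot","force","torque","width","gripper_force")})
c=camera_info("wrist");i=get_image("wrist")[:,:,::-1];cv2.imwrite("pics/w3.png",i);np.save("w3.npy",c,allow_pickle=True)
E
```

```text
{'clock': 4.95, 'eef_pos': [411.17, 179.09, 200.464], 'tool_rot': [3.141, 0.0, 0.19], 'force': [-0.302, -0.533, -3.404], 'torque': [-0.031, -0.009, -0.005], 'width': 25.306, 'gripper_force': 59.782}
```

View pics/w3.png

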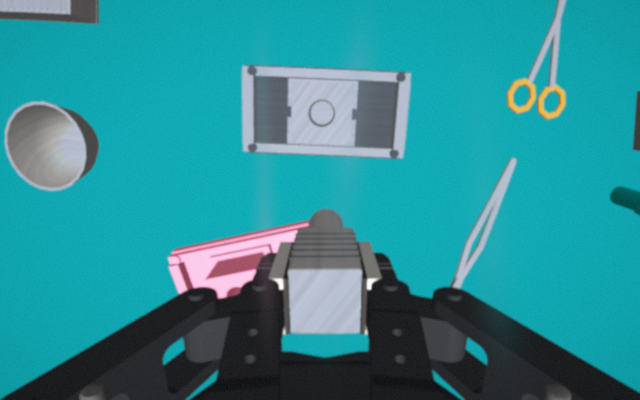

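The wrist view shows the press with the sleeve centred near (322,112), the bore ring at (322,113) and the tamp's head top in the hand at (326,300). I'll measure the bore, the press yaw and the tamp's position in the hand.

```bash
python3 - <<'E'
from h import *
c=np.load("w3.npy",allow_pickle=True).item();i=cv2.imread("pics/w3.png");s=read_state();r=rpy(s);tcp=s["eef_pos"]
x0,y0=298,90
g=cv2.cvtColor(i,cv2.COLOR_BGR2GRAY)[y0:y0+46,x0:x0+48]
G=cv2.resize(g,None,fx=6,fy=6,interpolation=cv2.INTER_CUBIC)
th=cv2.adaptiveThreshold(cv2.GaussianBlur(G,(5,5),0),255,0,1,61,8)
cs,_=cv2.findContours(th,cv2.RETR_LIST,cv2.CHAIN_APPROX_NONE)
for k in cs:
    if cv2.contourArea(k)<6000: continue
    e=cv2.fitEllipse(k);p=((e[0][0]+.5)/6-.5+x0,(e[0][1]+.5)/6-.5+y0)
    P=plane(c,p,62);print("bore",np.round(p,2),np.array(e[1])/6,P.round(2),"tool",r.inv().apply(P-tcp).round(2))
I=i.astype(int);b,gg,rr=[I[...,k] for k in range(3)]
m=(rr>90).astype(np.uint8);m[170:]=0;m[:60]=0;m[:,:225]=0;m[:,430:]=0
m=cv2.morphologyEx(m,cv2.MORPH_CLOSE,np.ones((25,25)))
cs,_=cv2.findContours(m,cv2.RETR_EXTERNAL,cv2.CHAIN_APPROX_NONE);k=max(cs,key=cv2.contourArea)
bx=cv2.boxPoints(cv2.minAreaRect(k));P=np.array([plane(c,p,12) for p in bx]);E=np.diff(np.vstack([P,P[:1]]),axis=0)
print("base",bx.round(1).tolist(),P.mean(0).round(1),np.linalg.norm(E,axis=1).round(1),np.arctan2(E[:,1],E[:,0]).round(3))
m=((b-rr>5)&(b-rr<60)&(b>150)).astype(np.uint8);m[:250]=0;m[345:]=0;m[:,:282]=0;m[:,372:]=0
m=cv2.morphologyEx(m,cv2.MORPH_OPEN,np.ones((9,9)))
cs,_=cv2.findContours(m,cv2.RETR_EXTERNAL,cv2.CHAIN_APPROX_NONE);k=max(cs,key=cv2.contourArea)
bx=cv2.boxPoints(cv2.minAreaRect(k));P=np.array([plane(c,p,tcp[2]+35.5) for p in bx])
print("head",bx.round(1).tolist(),r.inv().apply(P-tcp).round(1).tolist(),r.inv().apply(P.mean(0)-tcp).round(2))
cv2.imwrite("pics/w3c.png",np.hstack([G,th]))
E
```

```text
bore [321.5  112.46] [21.96890767 22.69046275] [470.66 193.73  62.  ] tool [ 61.16  -3.16 138.38]
bore [321.31 112.7 ] [27.316775   27.97809092] [470.45 193.84  62.  ] tool [ 60.97  -3.31 138.38]
base [[237.60000610351562, 151.39999389648438], [241.39999389648438, 64.0], [411.20001220703125, 71.30000305175781], [407.3999938964844, 158.6999969482422]] [470.7 191.4  12. ] [ 79.9 154.4  80.2 163.3] [ 0.09  -1.422 -2.94   1.718]
head [[289.0, 269.0], [361.0, 269.0], [361.0, 332.0], [289.0, 332.0]] [[11.9, -12.4, -35.5], [12.0, 12.0, -35.5], [-13.1, 12.8, -35.5], [-13.1, -13.2, -35.5]] [ -0.59  -0.2  -35.5 ]
```

View pics/w3c.png

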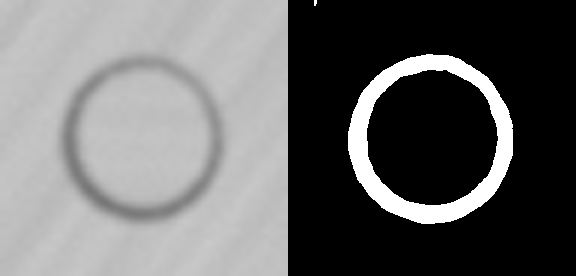

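The ring is the real bore mouth, with its wall visible inside and the bright floor below. It sits about 2.5 mm to +y of mid-press. I move above it, leaning 0.22 rad about the press x axis.

play_rows(deltas=[15,1,5,0.05,0,0.01,0,35,2,20,0.15,0,0.03,0,55,3,45,0.22,0,0.04,0,61.8,3,65,0.22,0,0.04,0,61.8,3,76,0.22,0,0.04,0,61.8,3,80,0.22,0,0.04,0,61.8,3,80,0.22,0,0.04,0,61.8,3,80,0.22,0,0.04,0])

```text
clock: 6.0
eef_pos: [472.2, 189.9, 121.1]
tool_rot: [-2.922, 0.003, 0.154]
force: [-0.0, 0.3, -2.6]
width: 25.3
gripper_force: 60.0
```

```bash
cat > st.py <<'E'
from h import *
c=np.load("w3.npy",allow_pickle=True).item()
s=read_state();r=rpy(s);F=s["force"]
print(s["clock"],np.round(s["eef_pos"],2),np.round(s["tool_rot"],3),"F",np.round(F,1),"M",np.round(s["torque"],2),s["width"].__round__(1))
bore=np.array([470.45,193.84,62]);press=R.from_euler('z',.15)
foot=s["eef_pos"]+r.apply([-.8,-.1,49.5]);edge=s["eef_pos"]+r.apply([-.8,9.9,49.5])
q=lambda p:press.inv().apply(p-bore).round(2)
print("press-frame rel bore: foot",q(foot),"edge",q(edge),"tool axes in press",press.inv().apply(r.as_matrix().T).round(3).tolist(),"F press",press.inv().apply(F).round(1))
E
python3 st.py; python3 -c "
from h import *
cv2.imwrite('pics/w4.png',get_image('wrist')[:,:,::-1])"
```

```text
6.0 [472.17 189.95 121.05] [-2.922  0.003  0.154] F [-0.   0.3 -2.6] M [-0.4  -0.03 -0.03] 25.3
press-frame rel bore: foot [ 0.13  6.79 10.77] edge [ 0.16 -2.97  8.59] tool axes in press [[1.0, 0.004, -0.003], [0.003, -0.976, -0.218], [-0.004, 0.218, -0.976]] F press [ 0.   0.3 -2.6]
```

View pics/w4.png

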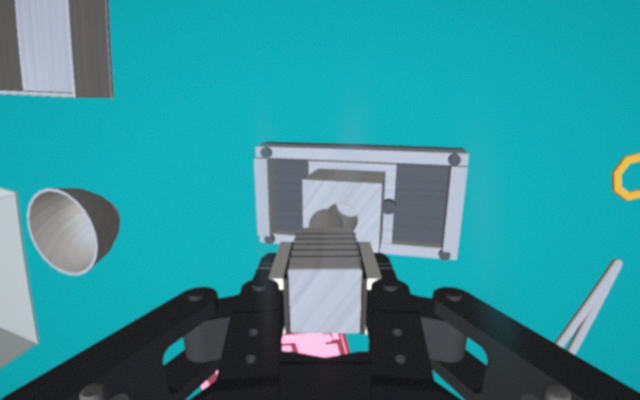

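The leaned foot (shank end near 325,222) is just beside the bore mouth (347,210) and above the sleeve. I now descend slowly.

play_rows(deltas=[0,2.6,2.5,0,0,0,0,0,3.3,5.4,0,0,0,0,0,3.5,6.4,0,0,0,0,0,3.7,7.4,0,0,0,0,0,3.7,7.4,0,0,0,0])

```text
clock: 6.68
eef_pos: [472.3, 187.6, 112.2]
tool_rot: [-2.922, 0.004, 0.153]
force: [0.9, 0.2, -4.1]
width: 25.3
gripper_force: 60.1
```

```bash
python3 st.py
```

```text
6.675 [472.26 187.58 112.23] [-2.922  0.004  0.153] F [ 0.9  0.2 -4.1] M [-0.46 -0.1  -0.  ] 25.3
press-frame rel bore: foot [-0.2   4.44  1.95] edge [-0.18 -5.32 -0.23] tool axes in press [[1.0, 0.003, -0.004], [0.002, -0.976, -0.218], [-0.005, 0.218, -0.976]] F press [ 0.9  0.  -4.1]
```

play_rows(deltas=[0,0.1,0.5,0,0,0,0,0,0.2,1,0,0,0,0,0,0.3,1.5,0,0,0,0,0,0.45,2,0,0,0,0,0,0.45,2,0,0,0,0])

```text
clock: 7.3
eef_pos: [472.3, 187.6, 110.3]
tool_rot: [-2.922, 0.004, 0.153]
force: [-0.0, -0.2, -3.2]
width: 25.1
gripper_force: 60.2
```

```bash
python3 st.py
```

```text
7.3 [472.3  187.59 110.26] [-2.922  0.004  0.153] F [-0.  -0.2 -3.2] M [-0.37 -0.02  0.02] 25.1
press-frame rel bore: foot [-0.14  4.44 -0.02] edge [-0.12 -5.32 -2.2 ] tool axes in press [[1.0, 0.003, -0.004], [0.002, -0.976, -0.218], [-0.005, 0.218, -0.976]] F press [-0.1 -0.2 -3.2]
```

play_rows(deltas=[0,1,-0.2,0,0,0,0,0,2,-0.4,0,0,0,0,0,3,-0.7,0,0,0,0,0,4,-0.9,0,0,0,0,0,4.6,-1,0,0,0,0,0,4.6,-1,0,0,0,0])

```text
clock: 8.05
eef_pos: [473.1, 183.0, 110.3]
tool_rot: [-2.922, 0.004, 0.153]
force: [-0.2, 0.3, -4.0]
width: 25.2
gripper_force: 60.3
```

```bash
python3 st.py
```

```text
8.05 [473.07 182.98 110.28] [-2.922  0.004  0.153] F [-0.2  0.3 -4. ] M [-0.25 -0.11  0.01] 25.2
press-frame rel bore: foot [-0.06 -0.23  0.  ] edge [-0.04 -9.99 -2.18] tool axes in press [[1.0, 0.003, -0.004], [0.002, -0.976, -0.218], [-0.005, 0.218, -0.976]] F press [-0.1  0.3 -4. ]
```

play_rows(deltas=[0,0.5,-0.1,0,0,0,0,0,1,-0.2,0,0,0,0,0,1.5,-0.3,0,0,0,0,0,1.5,-0.3,0,0,0,0])

```text
clock: 8.55
eef_pos: [473.1, 182.4, 110.3]
tool_rot: [-2.92, 0.004, 0.154]
force: [-0.1, 5.9, -4.5]
width: 25.1
gripper_force: 60.0
```

```bash
python3 st.py
```

```text
8.55 [473.14 182.43 110.32] [-2.92   0.004  0.154] F [-0.1  5.9 -4.5] M [ 1.   -0.07 -0.07] 25.1
press-frame rel bore: foot [-0.09 -0.73  0.05] edge [ -0.06 -10.49  -2.14] tool axes in press [[1.0, 0.004, -0.004], [0.003, -0.976, -0.219], [-0.005, 0.219, -0.976]] F press [ 0.8  5.8 -4.5]
```

Contact with the −y wall came at 5.9 N, exactly where the camera put the bore. I ease off and straighten about the low edge.

play_rows(deltas=[0,-1.2,0.2,0,0,0,0,0,-2.7,0.5,-0.028,0,0,0,0,-4.1,0.8,-0.055,0,0,0,0,-5.5,1.2,-0.083,0,0,0,0,-6.8,1.6,-0.11,0,0,0,0,-6.8,1.6,-0.11,0,0,0])

```text
clock: 9.3
eef_pos: [472.2, 188.3, 110.1]
tool_rot: [-3.032, 0.004, 0.154]
force: [-0.4, 1.1, -3.2]
width: 25.7
gripper_force: 60.6
```

```bash
python3 st.py
```

```text
9.3 [472.16 188.26 110.14] [-3.032  0.004  0.154] F [-0.4  1.1 -3.2] M [ 0.24 -0.18 -0.03] 25.7
press-frame rel bore: foot [-0.17 -0.29 -1.05] edge [ -0.13 -10.23  -2.14] tool axes in press [[1.0, 0.004, -0.004], [0.004, -0.994, -0.109], [-0.004, 0.109, -0.994]] F press [-0.3  1.1 -3.2]
```

play_rows(deltas=[0,-1.6,0.3,-0.028,0,0,0,0,-2.9,0.6,-0.055,0,0,0,0,-4.2,1,-0.083,0,0,0,0,-5.5,1.4,-0.11,0,0,0,0,-5.5,1.4,-0.11,0,0,0,0,-5.5,1.4,-0.11,0,0,0])

```text
clock: 10.05
eef_pos: [471.5, 193.4, 109.3]
tool_rot: [-3.141, 0.004, 0.152]
force: [0.3, 1.9, -3.9]
width: 25.6
gripper_force: 60.7
```

```bash
python3 st.py
```

```text
10.05 [471.46 193.39 109.3 ] [-3.141  0.004  0.152] F [ 0.3  1.9 -3.9] M [ 0.48 -0.06 -0.02] 25.6
press-frame rel bore: foot [-0.08 -0.47 -2.2 ] edge [ -0.06 -10.47  -2.2 ] tool axes in press [[1.0, 0.002, -0.004], [0.002, -1.0, -0.0], [-0.004, 0.0, -1.0]] F press [ 0.6  1.9 -3.9]
```

play_rows(deltas=[0,-0.5,0,0,0,0,0,0,-0.5,1,0,0,0,0,0,-0.5,2,0,0,0,0,0,-0.5,3,0,0,0,0,0,-0.5,4,0,0,0,0,0,-0.5,4,0,0,0,0])

```text
clock: 10.8
eef_pos: [471.3, 194.2, 105.2]
tool_rot: [3.141, 0.004, 0.153]
force: [1.0, -1.1, -3.8]
width: 25.2
gripper_force: 60.6
```

```bash
python3 st.py
```

```text
10.8 [471.28 194.17 105.23] [3.141 0.004 0.153] F [ 1.  -1.1 -3.8] M [-0.1  -0.23 -0.04] 25.2
press-frame rel bore: foot [-0.14  0.29 -6.27] edge [-0.11 -9.71 -6.27] tool axes in press [[1.0, 0.003, -0.004], [0.003, -1.0, 0.0], [-0.004, -0.0, -1.0]] F press [ 0.8 -1.2 -3.8]
```

play_rows(deltas=[0,0.2,1.2,0,0,0,0,0,0.2,2.6,0,0,0,0,0,0.2,4,0,0,0,0,0,0.2,5.5,0,0,0,0,0,0.2,7,0,0,0,0,0,0.2,8.5,0,0,0,0,0,0.2,10,0,0,0,0,0,0.2,11.5,0,0,0,0,0,0.2,13,0,0,0,0,0,0.2,13,0,0,0,0])

```text
clock: 12.05
eef_pos: [471.2, 194.1, 92.2]
tool_rot: [3.141, 0.004, 0.153]
force: [0.3, -1.2, -4.2]
width: 25.4
gripper_force: 60.6
```

```bash
python3 st.py
```

```text
12.05 [471.24 194.1   92.18] [3.141 0.004 0.153] F [ 0.3 -1.2 -4.2] M [-0.05 -0.37  0.02] 25.4
press-frame rel bore: foot [ -0.19   0.23 -19.32] edge [ -0.16  -9.77 -19.32] tool axes in press [[1.0, 0.003, -0.004], [0.003, -1.0, 0.0], [-0.004, -0.0, -1.0]] F press [ 0.1 -1.2 -4.2]
```

play_rows(deltas=[0,0.1,1.5,0,0,0,0,0,0.1,3.5,0,0,0,0,0,0.1,5.5,0,0,0,0,0,0.1,7.5,0,0,0,0,0,0.1,9.5,0,0,0,0,0,0.1,11.5,0,0,0,0,0,0.1,13.5,0,0,0,0,0,0.1,15,0,0,0,0,0,0.1,16.5,0,0,0,0,0,0.1,17,0,0,0,0])

```text
clock: 13.3
eef_pos: [471.2, 194.0, 75.3]
tool_rot: [3.142, 0.004, 0.153]
force: [2.0, -0.6, -2.6]
width: 25.2
gripper_force: 60.7
```

```bash
python3 st.py
```

```text
13.3 [471.22 194.04  75.26] [3.142 0.004 0.153] F [ 2.  -0.6 -2.6] M [-0.08 -0.38 -0.01] 25.2
press-frame rel bore: foot [ -0.22   0.18 -36.24] edge [ -0.19  -9.82 -36.24] tool axes in press [[1.0, 0.003, -0.004], [0.003, -1.0, 0.0], [-0.004, -0.0, -1.0]] F press [ 1.9 -0.9 -2.6]
```

play_rows(deltas=[0,0,1,0,0,0,0,0,0,2,0,0,0,0,0,0,2.8,0,0,0,0,0,0,3.4,0,0,0,0,0,0,3.8,0,0,0,0,0,0,3.8,0,0,0,0])

```text
clock: 14.05
eef_pos: [471.2, 194.0, 71.6]
tool_rot: [-3.142, 0.004, 0.153]
force: [1.0, 0.1, -0.7]
width: 25.7
gripper_force: 61.1
```

```bash
python3 st.py
```

```text
14.05 [471.19 194.02  71.64] [-3.142  0.004  0.153] F [ 1.   0.1 -0.7] M [-0.05 -0.3   0.05] 25.7
press-frame rel bore: foot [ -0.25   0.17 -39.85] edge [ -0.22  -9.83 -39.85] tool axes in press [[1.0, 0.003, -0.004], [0.003, -1.0, -0.0], [-0.004, -0.0, -1.0]] F press [ 1.  -0.1 -0.7]
```

play_rows(deltas=[0,0,0.3,0,0,0,0,0,0,0.6,0,0,0,0,0,0,1,0,0,0,0,0,0,1,0,0,0,0])

```text
clock: 14.55
eef_pos: [471.2, 194.0, 71.5]
tool_rot: [-3.141, 0.004, 0.153]
force: [-0.7, -1.8, 10.2]
width: 25.1
gripper_force: 62.8
```

```bash
python3 st.py
```

```text
14.55 [471.19 194.    71.5 ] [-3.141  0.004  0.153] F [-0.7 -1.8 10.2] M [-0.16  0.1   0.04] 25.1
press-frame rel bore: foot [ -0.23   0.16 -40.  ] edge [ -0.2   -9.84 -40.  ] tool axes in press [[1.0, 0.003, -0.004], [0.003, -1.0, -0.0], [-0.004, 0.0, -1.0]] F press [-1.  -1.7 10.2]
```

It stops firmly with the foot 40.0 mm down, so the shoulder is on the sleeve. I relax the push, release and back off.

play_rows(deltas=[0,0,-0.8,0,0,0,0,0,0,-0.8,0,0,0,0.3,0,0,-0.8,0,0,0,0.6,0,0,-0.8,0,0,0,0.6,0,0,-0.8,0,0,0,0.6,0,0,-10,0,0,0,0.6,0,0,-30,0,0,0,0.6,-10,0,-70,0,0,0,0.6,-40,0,-110,0,0,0,0.6,-60,0,-130,0,0,0,0.6])

```text
clock: 15.8
eef_pos: [411.9, 185.0, 203.1]
tool_rot: [-3.141, 0.002, 0.153]
force: [-0.6, 1.2, -0.3]
width: 51.3
gripper_force: 0.0
```

play_rows(deltas=[0,0,0,0,0,0,0.6,0,0,0,0,0,0,0.6])

```text
clock: 16.05
eef_pos: [413.0, 185.2, 200.7]
tool_rot: [-3.141, 0.003, 0.153]
force: [0.6, 0.3, -0.1]
width: 51.4
gripper_force: 0.0
```

```bash
python3 st.py; python3 - <<'E'
from h import *
w=get_image("wrist");a=get_image("scene");b=get_image("side")
f=lambda i,x,y,n,s:cv2.resize(i[y:y+n,x:x+n],(s,s),interpolation=cv2.INTER_CUBIC)
o=np.hstack([cv2.resize(w,(640,400))[:, 160:480],f(a,280,140,240,400),])
cv2.imwrite("pics/end.png",np.hstack([o[:400],]) [:,:,::-1])
cv2.imwrite("pics/side_end.png",b[:,:,::-1])
E
```

```text
16.05 [412.96 185.16 200.74] [-3.141e+00  3.000e-03  1.530e-01] F [ 0.6  0.3 -0.1] M [ 0.04 -0.03 -0.04] 51.4
press-frame rel bore: foot [-59.11   0.11  89.25] edge [-59.08  -9.89  89.24] tool axes in press [[1.0, 0.003, -0.003], [0.003, -1.0, -0.0], [-0.003, 0.0, -1.0]] F press [ 0.6  0.2 -0.1]
```

View pics/end.png

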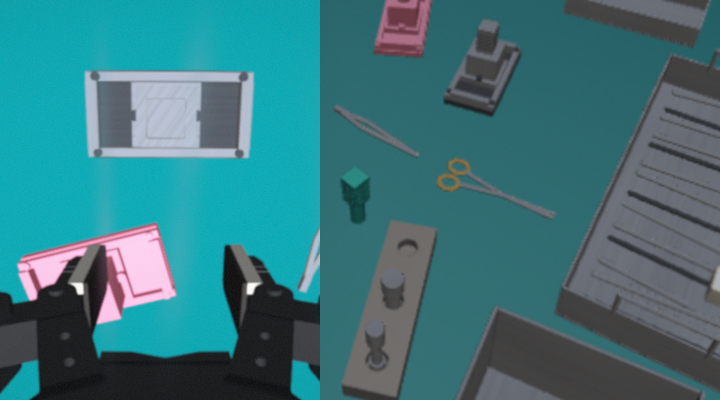

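The tamp's head sits square and flush on the grey press's sleeve (wrist crop about 166,118; scene crop 487,35). Both round-headed tamps are still in the stand, and the gripper is clear of everything.

```bash
python3 -c "
from cell import *
print(finish_job())"
```

```text
the job is handed in; nothing more can be done
None
```

The square-headed tamp is fully home in the grey press with its head flush on the sleeve, released with the gripper clear, the highest force I read was about 10 N, both round-headed tamps are still in the stand, and the job is handed in at about 16 s.

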